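Pull the filter plate from under the service flap and present it to the tag reader

ROBOT

A 6-joint arm with a two-finger parallel gripper is mounted at the origin on the work surface. World frame = base frame: x ahead of the robot, y to its left, z up, the work surface at z = 0. Lengths are in m, angles in rad, forces in N, time in s.
With the tool pointing down it reaches from about 0.35 to 0.725 m from the base axis. Payload 4.3 kg.
Tool frame: the origin (TCP) lies midway between the tips of the shut fingers; the grasp point (between the pads) lies behind it (r.grip_depth is the y of the grasp point in the tool frame, in m); y points along the fingers, z is the direction in which the jaws open and shut, and the axes are right-handed (so a half turn about y gives the same grasp; the last joint's range is limited). The gripper opens to 85 mm and grips with 20 to 120 N. Pads are 22 mm wide; open, the fingers measure 114 mm over their backs; the gripper's body (76 mm by 85 mm) begins 54 mm behind the grasp point. The pads swing forward as they close: fully open they stand 13 mm farther back than shut.
Start: joints at [-1.349, 0.377, 0.081, 1.274, 0, 1.46], TCP at [0.187, -0.544, 0.231] pointing down, gripper open.
Joint ranges: [-2.72, 2.72], [-0.84, 1.66], [-1.02, 1.22], [-1.77, 2.12], [-1.37, 1.28], [-3.14, 3.14]. Speed limits (rad/s): [2.57, 2.57, 3.14, 3.14, 3.14, 3.14].

INTERFACE

Orientations are given as a unit quaternion [w, x, y, z].
In Python, from bench import r gives the robot as it stands.
- The arm moves only by the tool step_arm, never from a script. Its arguments are lists of equal length, an entry for each row: "xyz": the shift along the world's x, y, z in units of 30 mm (1.0 is 30 mm), a list of three; "dr": the turn, a rotation vector about the world's x, y, z in rad, a list of three. In form: {"xyz": [[tx, ty, tz], ...], "dr": [[rx, ry, rz], ...]}. A call has 1 to 12 rows; each row is the pose to reach, as a shift and turn from the pose commanded when the call began; what a row does not reach only later rows make up. A row lasts 1/12 s, in which the tool goes at most 41.7 mm and 7.16 degrees, less where a joint would pass 70% of its speed; a pose out of reach is approached as far as the arm can. A call with a gripper value outside its range is refused whole. "jaw" is the finger opening in mm, from 0 to 85.4, set as the call begins (left out, the last holds). The fingers move at their own pace and stop on an object; the grip force is fixed at half the most. Time passes only in rows, so rows that repeat a pose let the fingers close. It gives the time, the measured TCP pose, the force and the opening at its end, in the units of the state.
- r.sense(): the state, without advancing time (a new reading comes with each control period).
- r.snapshot(name): name is "scene" or "top" or "wrist"; returns a dict with "pixels" (400x640x3 uint8, red, green, blue), "fx", "fy", "cx", "cy" (pixels), "rvec" (rotation vector, rad) and "tvec" (3), from world to camera coordinates, as OpenCV has them; the wrist camera has in their place "mount" (4x4, takes a point from camera to tool coordinates, whose origin is the TCP and whose axes are the tool frame's). Camera axes: x right, y down, z forward; pixel columns grow to the right and rows downward; lengths in m; the calibration is good to about 2 mm. A picture is of the moment at which its call begins: read the wrist's pose just before it. There is no depth.
- r.hand_in(): hands the job in, once; it reports no verdict.
The state is a dict: "t": time; "joints": joint angles; "qd": joint speeds; "joint_torque": joint torques, N m; "ee_pos": TCP position; "tcp_rot": TCP orientation; "wrist_force": force on the tool from outside, world axes, zero at the start; "moment": the same for the moment, N m; "opening": finger opening in m.
Only numpy, scipy, OpenCV 4.12 (cv2) and the standard library are available. Lean on these libraries where they do the work, as an engineer would, in place of code of your own. Each camera call takes 0.05 s, during which the arm holds its last target.

TASK

Lift the service flap of the white bench module by its steel bar and bring it gently all the way back onto its open stop. Then draw the filter plate, the one with the tall grip tab, straight up out of its slot and hold it upright over the centre of the tag reader's window, its lower edge about 5 cm above the window and touching nothing. Finish while still holding it there, with the flap left open; leave the blank plate in its slot and do not disturb the things standing around.

Things in the scene. Friction and masses are not known exactly. Their poses are not given: they have to be found in the camera images.
- module: White bench module fixed to the bench, 365 x 300 x 120 mm high. Origin: on the bench under the centre of its service well; x towards its back, y to its left seen from the robot, z up. Front face at x = -75 mm, back at +290, sides at y = +-150. The flap covers it as far back as x = +72.
- well (a point): Centre of the well's floor, 12 mm above the bench, under the flap. The well is open at the top: +-65 mm in module x, +-110 mm in y. At y = +45 and y = -45 mm (x = 0) are two slots: end channels 45 mm high, about 2 mm play, each holding an upright plate whose length runs along x. One holds the filter plate, the other the blank plate; which is which varies.
- flap (a joint): Angle of the dark service flap on the module (147 mm from hinge to free front edge, 296 mm wide, 6 mm thick, 0.2 kg): 0 = shut, level; grows as the front edge swings up and back; 1.75 rad = on its open stop, 10 degrees beyond upright. Starts at 0 to 0.2. The hinge is stiff (friction 0.22 N m; 2 to 3 N at the bar moves it): the flap stays where it is left.
- flap_hinge (a point): Point on the flap's hinge axis, in the middle of its width, 72 mm behind the well's centre and 121 mm above the bench. The axis runs along the module's y.
- flap_bar (a point): Middle of the flap's handle: a round steel bar, 10 mm diameter, 120 mm long, parallel to the hinge and 192 mm from it, on two end arms 45 mm beyond the flap's front edge, 3 mm above the hinge's plane. Shut, it is 124 mm above the bench, 45 mm before the module's front face (40 mm free gap). It can be pinched from above and turns within the fingers as the flap swings.
- filter_plate: Grey filter plate with a mesh window, loose, upright in its slot: frame 80 mm long (x), 10 thick (y), 75 high (z), and on its top middle a grip tab 30 long (x), 12 thick (y), 28 high, 103 mm over all; 0.1 to 0.2 kg. Origin: centre of its underside, z up; the tab's centre is 89 mm above it; in the slot the tab's top is 115 mm above the bench. x, y start parallel to the module's.
- blank: Grey blank plate without tab or mesh, 80 x 10 x 60 mm, standing in the other slot; its origin is the centre of its underside. To be left there.
- reader_window (a point): Centre of the round window (76 mm across) in the top of the tag reader, a flat white box 110 x 110 x 25 mm fixed on the bench to the left or right of the module; this point is at its top face, 25 mm above the bench.
- vial_rack: Bystander: loose white rack with small vials, 100 x 75 x 48 mm, on the side of the module opposite to the reader. Its origin is the centre of its underside.
- solvent_bottle: Bystander: amber bottle, 70 mm across, 150 mm high; origin at the centre of its underside.
- beaker: Bystander: glass beaker, 70 mm across, 85 mm high; origin at the centre of its underside.

How it is judged:
On the way, in this order (a step that is already met when the one before it is completed fails the run):
1. the flap is on its open stop (at least 1.66 rad) while the filter plate is still in its slot (value of joint flap above 1.66 rad and z of filter_plate in the frame of module below 0.03 m), for 0.2 s.
2. the filter plate is drawn up clear of the module, its lower edge above the well's rim, with the flap still open (z of filter_plate in the frame of module above 0.125 m and value of joint flap above 1.6 rad and contact force between the fingers and filter_plate above 1 N), for 0.1 s.
At the end, for the whole second after the job is handed in: Fingers hold the filter plate still and upright (0.2 rad), its underside centre within 30 mm of the window centre sideways and 25 to 80 mm above it, nothing else carrying it; flap open (over 1.6 rad); blank plate, rack, bottle and beaker within 30 mm of their starts (horizontal distance between filter_plate and reader_window below 0.03 m and z of filter_plate in the frame of reader_window between 0.025 and 0.08 m and angle between filter_plate's own z axis and vertical below 0.2 rad and linear speed of filter_plate below 0.03 m/s and contact force between the fingers and filter_plate above 1 N and contact force between filter_plate and reader below 0.1 N and contact force between filter_plate and module below 0.1 N and value of joint flap above 1.6 rad and distance of each of blank, vial_rack, solvent_bottle, beaker from where it was at the start of the episode below 0.03 m); the arm keeps its last pose, push and grip.
It fails at once if the flap is flung or slammed (faster than 2.5 rad/s) (velocity of joint flap above 2.5 rad/s or velocity of joint flap below -2.5 rad/s).
It fails at once if the filter plate is knocked or set against the reader (over 1 N) (contact force between filter_plate and reader above 1 N).
It fails at once if the blank plate is pulled out or a bystander is displaced by more than 30 mm (distance of any of blank, vial_rack, solvent_bottle, beaker from where it was at the start of the episode above 0.03 m).
It also fails if it takes over 58 s, if anything falls off the work surface, if the arm or the gripper's body presses on something with over 40 N, if the wrist force passes 120 N, or if a joint passes its speed limit or range.

## Working session

There is one attempt and no reset: what is moved stays moved. The work goes in short steps, Python scripts to look and compute and a tool call to move; the robot and the scene stay as the last step left them, time stands still between calls to the robot, and variables do not carry over. Pictures are saved under pics/ and viewed, and the job is handed in when it is done.

Besides the shell and the picture viewer there is one more tool, called after "Emit:" as name(argument=value, ...), one argument or row to a line, values as JSON. step_arm: Moves the arm, as the interface text tells. Its arguments: {"type":"object","properties":{"xyz":{"type":"array"},"dr":{"type":"array"},"jaw":{"type":"number"}},"required":["xyz","dr"]}

```bash
ls; mkdir -p pics
python3 - <<'E'
from bench import r
import cv2,json,numpy as np
print(r.sense(), r.grip_depth)
for n in ["scene","top"]:
    s=r.snapshot(n); cv2.imwrite(f"pics/{n}0.png",s["pixels"][:,:,::-1])
    np.savez(f"{n}0.npz",**s)
    print({k:v for k,v in s.items() if k!="pixels"})
E
```

```text
pics
{'t': 0.0, 'joints': array([-1.34929612e+00,  3.78067360e-01,  7.96247964e-02,  1.27439776e+00,
        3.22897533e-05,  1.46051766e+00]), 'qd': array([ 0.00102664,  0.00217149, -0.00057702,  0.00060879, -0.00079996,
        0.00181716]), 'joint_torque': array([-1.20782406e-04, -4.63604629e+01,  2.69873106e+01,  2.06831808e-02,
       -5.13591349e-04,  3.19948015e-06]), 'ee_pos': array([ 0.18717415, -0.54298969,  0.230358  ]), 'tcp_rot': array([ 0.11673543, -0.11679297,  0.69812135, -0.69667699]), 'wrist_force': array([ 0.18890529, -0.24248588, -0.09550835]), 'moment': array([0.01694325, 0.01078166, 0.0243165 ]), 'opening': 0.08532934618303369} -0.0187
{'fx': 504.6784019845869, 'fy': 504.6784019845869, 'cx': 319.19757250591863, 'cy': 202.2554074000795, 'rvec': array([ 1.44543292,  2.09855098, -0.87859488]), 'tvec': array([ 0.19146428, -0.3030845 ,  1.97056034])}
{'fx': 445.8709779306601, 'fy': 445.8709779306601, 'cx': 313.04534035934586, 'cy': 197.43086631990653, 'rvec': array([ 2.16496704, -2.19022779,  0.09302557]), 'tvec': array([0.00201877, 0.55711682, 1.28549543])}
```

View pics/scene0.png

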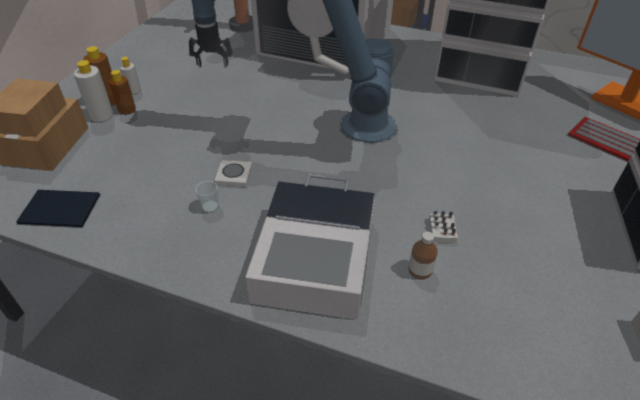

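View pics/top0.png

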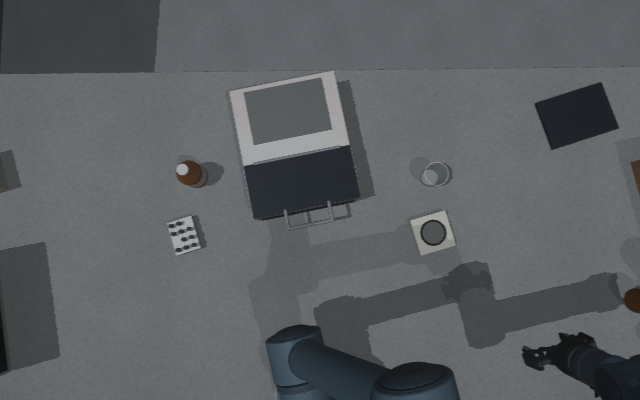

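The top view shows the module at about (290,150) with its flap bar near (317,215). The reader is on the right with its window at about (433,233), the rack is at (184,235), the bottle at (191,173) and the beaker at (434,174). Next I'll enlarge it to measure.

Run:
```python
import cv2,numpy as np
p=cv2.imread("pics/top0.png")
cv2.imwrite("pics/top0a.png",cv2.resize(p[60:260,220:380],None,fx=4,fy=4,interpolation=cv2.INTER_CUBIC)[:,:][200:800])
cv2.imwrite("pics/top0c.png",cv2.resize(p[60:160,220:380],None,fx=4,fy=4,interpolation=cv2.INTER_CUBIC))
cv2.imwrite("pics/top0b.png",cv2.resize(p[200:270,400:470],None,fx=8,fy=8,interpolation=cv2.INTER_CUBIC))
```

```text
(no output)
```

View pics/top0a.png

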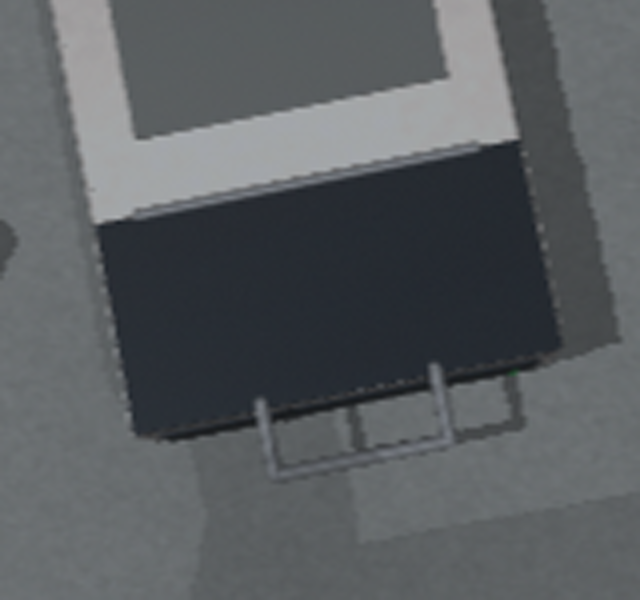

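View pics/top0b.png

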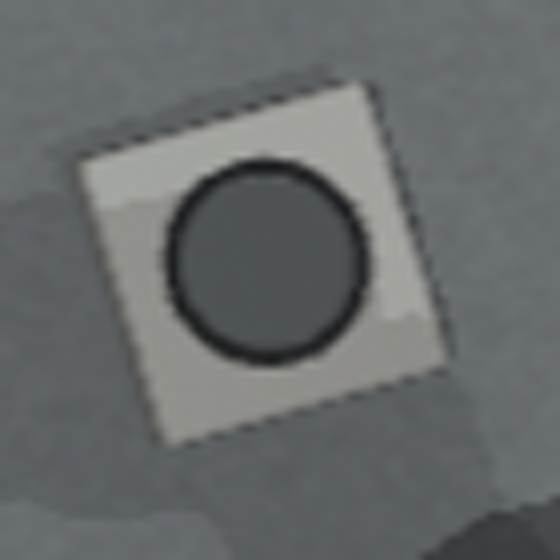

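View pics/top0c.png

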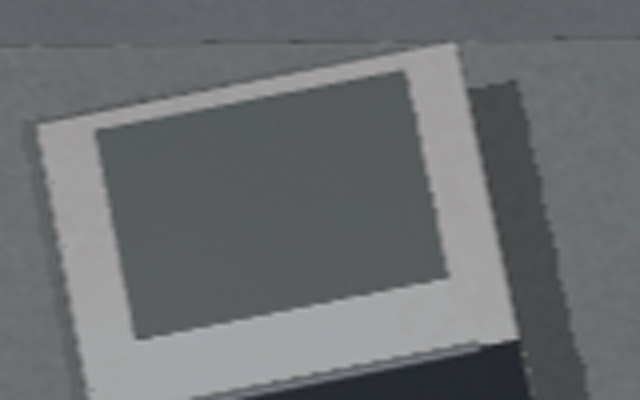

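```bash
cat > h.py <<'E'
import cv2,numpy as np
from scipy.optimize import least_squares
def proj(s,P):
    return cv2.projectPoints(np.array(P,float).reshape(-1,1,3),s["rvec"],s["tvec"],np.array([[s["fx"],0,s["cx"]],[0,s["fy"],s["cy"]],[0,0,1.]]),None)[0].reshape(-1,2)
def ray_z(s,uv,z):
    R=cv2.Rodrigues(s["rvec"])[0]; C=-R.T@s["tvec"]
    d=R.T@np.array([(uv[0]-s["cx"])/s["fx"],(uv[1]-s["cy"])/s["fy"],1])
    return C+d*(z-C[2])/d[2]
def m2w(p,P):
    c,s=np.cos(p[2]),np.sin(p[2]); P=np.atleast_2d(P)
    return np.c_[p[0]+c*P[:,0]-s*P[:,1],p[1]+s*P[:,0]+c*P[:,1],P[:,2]]
def flapP(q,d,y,h=0):  # d from hinge forward, h above plane
    return [0.072-d*np.cos(q)+h*np.sin(q)*1, y, 0.121+d*np.sin(q)+h*np.cos(q)]
E
python3 - <<'E'
from h import *
s=np.load("top0.npz")
def cv(u,v,ox,oy,k): return [(u+.5)/k-.5+ox,(v+.5)/k-.5+oy]
uv=np.array([cv(38,123,220,60,4),cv(456,42,220,60,4),cv(97,224,220,110,4),cv(519,141,220,110,4),cv(137,437,220,110,4),cv(560,350,220,110,4),cv(274,476,220,110,4),cv(452,440,220,110,4)])
def model(p):
    q=p[3]
    P=[[.29,.15,.12],[.29,-.15,.12],flapP(q,0,.148,.004),flapP(q,0,-.148,.004),flapP(q,.147,.148,.003),flapP(q,.147,-.148,.003),flapP(q,.192,.06,.003),flapP(q,.192,-.06,.003)]
    return m2w(p,P)
f=least_squares(lambda p:(proj(s,model(p))-uv).ravel(),[0.5,0,0.1,0.1])
print(f.x,f.fun.reshape(-1,2).round(2))
J=f.jac; print(np.sqrt(np.diag(np.linalg.inv(J.T@J)))*.5)
p=f.x
print("bar",m2w(p,flapP(p[3],.192,0,.003)),"well",p[:2])
for y in(.045,-.045): print("slot",m2w(p,[0,y,.012]))
print("reader",ray_z(s,cv(267,262,400,200,8),.025))
for n,u,z in(("rack",(184,235),.04),("bottle",(193,173),.12),("beaker",(432,175),.05)): print(n,ray_z(s,u,z))
np.save("mod.npy",p)
sc=np.load("scene0.npz"); print(proj(sc,model(p)).round(1))
im=sc["pixels"][:,:,::-1].copy()
cv2.imwrite("pics/sc0a.png",cv2.resize(im[160:260,240:400],None,fx=5,fy=5,interpolation=cv2.INTER_CUBIC))
E
```

```text
[ 0.59378163  0.02597471  0.18672933 -0.05263327] [[-0.71 -0.31]
 [ 0.59 -0.76]
 [-0.59  0.29]
 [ 0.23 -0.07]
 [-0.16 -0.03]
 [ 0.69  0.33]
 [ 0.6   0.09]
 [-0.64  0.38]]
[0.00049384 0.00049346 0.00235437 0.04579191]
bar [[0.4759738  0.00371725 0.11389492]] well [0.59378163 0.02597471]
slot [[0.58542755 0.07019247 0.012     ]]
slot [[ 0.6021357  -0.01824304  0.012     ]]
reader [ 0.45093305 -0.35259472  0.025     ]
rack [0.45145309 0.36843157 0.04      ]
bottle [0.61969407 0.32292536 0.12      ]
beaker [ 0.61591401 -0.34890114  0.05      ]
[[360.1 292. ]
 [244.  274.9]
 [368.7 227.4]
 [265.9 213.8]
 [373.7 194.1]
 [277.9 182.2]
 [346.7 181.3]
 [308.7 176.7]]
```

View pics/sc0a.png

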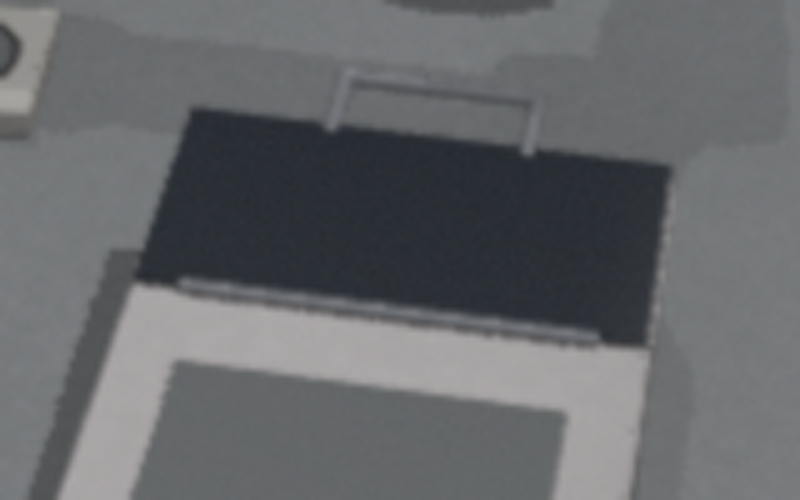

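Run:
```python
from h import *
s=np.load("top0.npz"); sc=np.load("scene0.npz")
def cv(u,v,ox,oy,k): return [(u+.5)/k-.5+ox,(v+.5)/k-.5+oy]
uv=np.array([cv(38,123,220,60,4),cv(456,42,220,60,4),cv(97,224,220,110,4),cv(519,141,220,110,4),cv(137,437,220,110,4),cv(560,350,220,110,4),cv(274,476,220,110,4),cv(452,440,220,110,4)])
uv2=np.array([[369.6,229],[266.6,216.2],[373.6,193],[278,181.4],[347.4,180],[309.4,174.2]])-.1
def model(p):
    q=p[3]
    P=[[.29,.15,.12],[.29,-.15,.12],flapP(q,0,.148,.004),flapP(q,0,-.148,.004),flapP(q,.147,.148,.003),flapP(q,.147,-.148,.003),flapP(q,.192,.06,.003),flapP(q,.192,-.06,.003)]
    return m2w(p,P)
def res(p):
    return np.r_[(proj(s,model(p))-uv-p[4:6]).ravel(),(proj(sc,model(p))[2:]-uv2-p[6:8]).ravel(),p[4:]/1.]
f=least_squares(res,[0.5,0,0.1,0.1,0,0,0,0])
p=f.x; print(p,f.fun.round(2))
print("bar",m2w(p,flapP(p[3],.192,0,.003)))
for y in(.045,-.045): print("slot",m2w(p,[0,y,.012]))
np.save("mod.npy",p)
```

```text
[ 0.59520785  0.02705199  0.18764754  0.01445691 -0.38973957 -0.55785624
 -0.16838196 -0.88631799] [-0.79 -0.18  0.48 -0.72 -0.63  0.29  0.17 -0.16 -0.62 -0.1   1.07  0.
  0.37  0.07 -0.42  0.23 -0.37 -0.17 -0.36 -0.88  0.81  0.03  0.13 -0.15
 -0.06 -0.47 -0.33  0.75 -0.39 -0.56 -0.17 -0.89]
bar [[0.47737667 0.00467803 0.12677532]]
slot [[0.58681318 0.07126205 0.012     ]]
slot [[ 0.60360252 -0.01715808  0.012     ]]
```

Run:
```python
from scipy.spatial.transform import Rotation as R
from bench import r
import numpy as np
s=r.sense(); q=s["tcp_rot"]; M=R.from_quat([*q[1:],q[0]]).as_matrix(); print(M.round(3))
zz=M[:,2]; print("jaw yaw",np.arctan2(zz[1],zz[0]))
print(r.snapshot("wrist")["mount"].round(3))
```

```text
[[-0.945 -0.     0.326]
 [-0.326  0.002 -0.945]
 [-0.    -1.    -0.002]]
jaw yaw -1.2389628663259293
[[-0.     0.957  0.29  -0.075]
 [-0.    -0.29   0.957 -0.143]
 [ 1.     0.     0.    -0.   ]
 [ 0.     0.     0.     1.   ]]
```

Emit:
step_arm(
  xyz=[
    [4, 7, 1],
    [4, 7, 1],
    [4, 7, 1],
    [5, 9, 1],
    [6, 11, 1],
    [6.5, 12, 1],
    [7, 13, 1],
    [8, 15, 1],
    [9, 17, 1],
    [9.67, 18.25, 1],
    [9.67, 18.25, 1],
    [9.67, 18.25, 1],
  ],
  dr=[
    [0, 0, 0.12],
    [0, 0, 0.24],
    [0, 0, 0.36],
    [0, 0, 0.48],
    [0, 0, 0.6],
    [0, 0, 0.72],
    [0, 0, 0.84],
    [0, 0, 0.96],
    [0, 0, 1.08],
    [0, 0, 1.2],
    [0, 0, 1.32],
    [0, 0, 1.427],
  ],
  jaw=40,
)

```text
t: 1.15
ee_pos: [0.4223, -0.1017, 0.2595]
tcp_rot: [0.546, -0.546, 0.449, -0.449]
wrist_force: [0.1, -1.5, 0.5]
opening: 0.0399
```

Emit:
step_arm(
  xyz=[
    [0, 0, 0],
    [0, 0, 0],
    [0, 0, 0],
  ],
  dr=[
    [0, 0, 0],
    [0, 0, 0],
    [0, 0, 0],
  ],
)

```text
t: 1.4
ee_pos: [0.4218, -0.1038, 0.2592]
tcp_rot: [-0.544, 0.545, -0.451, 0.451]
wrist_force: [-0.1, -0.3, -0.1]
opening: 0.0398
```

```bash
cat >> h.py <<'E'
from scipy.spatial.transform import Rotation as Ro
def st(r,tgt=None,yaw=None):
    s=r.sense(); q=s["tcp_rot"]; M=Ro.from_quat([*q[1:],q[0]]).as_matrix()
    y=np.arctan2(M[1,2],M[0,2]); print("t",s["t"],"pos",s["ee_pos"].round(4),"yaw",y.round(3),"down",M[:,1].round(3),"F",s["wrist_force"].round(1),"op",round(s["opening"],4),"j",s["joints"].round(2))
    if tgt is not None: print("shift units",((np.array(tgt)-s["ee_pos"])/.03).round(2))
    if yaw is not None: print("dyaw",round(yaw-y,3))
    return s,M
E
python3 -c "
from h import *
from bench import r
st(r,[.477,.005,.24],.188)"
```

```text
t 1.4 pos [ 0.4218 -0.1038  0.2592] yaw 0.188 down [-0.001 -0.    -1.   ] F [-0.1 -0.3 -0.1] op 0.0398 j [-0.39  0.09 -0.22  1.26 -0.    1.  ]
shift units [ 1.84  3.63 -0.64]
dyaw 0.0
```

Emit:
step_arm(
  xyz=[
    [1.84, 3.63, -0.64],
    [1.84, 3.63, -0.64],
    [1.84, 3.63, -0.64],
    [1.84, 3.63, -0.64],
    [1.84, 3.63, -0.64],
    [1.84, 3.63, -0.64],
  ],
  dr=[
    [0, 0, 0],
    [0, 0, 0],
    [0, 0, 0],
    [0, 0, 0],
    [0, 0, 0],
    [0, 0, 0],
  ],
)

```text
t: 1.9
ee_pos: [0.4768, 0.0035, 0.2401]
tcp_rot: [-0.544, 0.545, -0.452, 0.451]
wrist_force: [0.6, -0.4, 0.4]
opening: 0.0397
```

```bash
cat > wr.py <<'E'
import sys
from h import *
from bench import r
s,M=st(r,[.477,.005,.24],.188)
w=r.snapshot("wrist"); n=sys.argv[1]
cv2.imwrite(f"pics/{n}.png",w["pixels"][:,:,::-1])
T=np.eye(4);T[:3,:3]=M;T[:3,3]=s["ee_pos"]; C=T@w["mount"]; Rw=C[:3,:3].T
np.savez(f"{n}.npz",fx=w["fx"],fy=w["fy"],cx=w["cx"],cy=w["cy"],rvec=cv2.Rodrigues(Rw)[0].ravel(),tvec=-Rw@C[:3,3],pixels=w["pixels"])
E
python3 wr.py w1
```

```text
t 1.9 pos [0.4768 0.0035 0.2401] yaw 0.185 down [-0.001 -0.001 -1.   ] F [ 0.6 -0.4  0.4] op 0.0397 j [-0.13  0.18 -0.17  1.23 -0.    1.26]
shift units [ 0.01  0.05 -0.  ]
dyaw 0.003
```

View pics/w1.png

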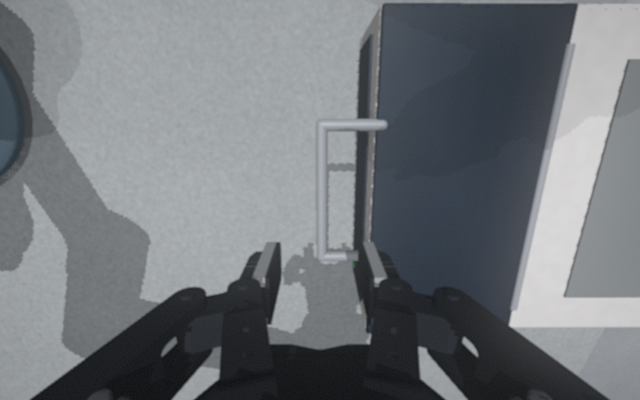

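Run:
```python
from h import *
w=np.load("w1.npz"); p=np.load("mod.npy")
P=lambda p:m2w(p,[flapP(p[3],.192,.06,.003),flapP(p[3],.192,-.06,.003),flapP(p[3],.192,0,.003),[.072,0,.121]])
print("pred",proj(w,P(p)).round(1))
for z in(.12,.127,.14,.15):
  a=ray_z(w,(323,125),z);b=ray_z(w,(324,256),z); d=a-b
  print(z,a.round(4),b.round(4),((a+b)/2).round(4),np.linalg.norm(d).round(4),np.arctan2(-d[0],d[1]).round(4))
im=w["pixels"][:,:,::-1]
cv2.imwrite("pics/w1a.png",cv2.resize(im[100:280,280:440],None,fx=3.3,fy=3.3,interpolation=cv2.INTER_CUBIC))
```

```text
pred [[319.5 126.1]
 [319.7 256.2]
 [319.6 195.4]
 [530.8 193.4]]
0.12 [0.469  0.0648 0.12  ] [ 0.4933 -0.0568  0.12  ] [0.4812 0.004  0.12  ] 0.1239 0.1975
0.127 [0.4689 0.0651 0.127 ] [ 0.4925 -0.0532  0.127 ] [0.4807 0.0059 0.127 ] 0.1206 0.1975
0.14 [0.4686 0.0657 0.14  ] [ 0.4911 -0.0466  0.14  ] [0.4798 0.0095 0.14  ] 0.1145 0.1975
0.15 [0.4684 0.0661 0.15  ] [ 0.4899 -0.0415  0.15  ] [0.4792 0.0123 0.15  ] 0.1098 0.1975
```

View pics/w1a.png

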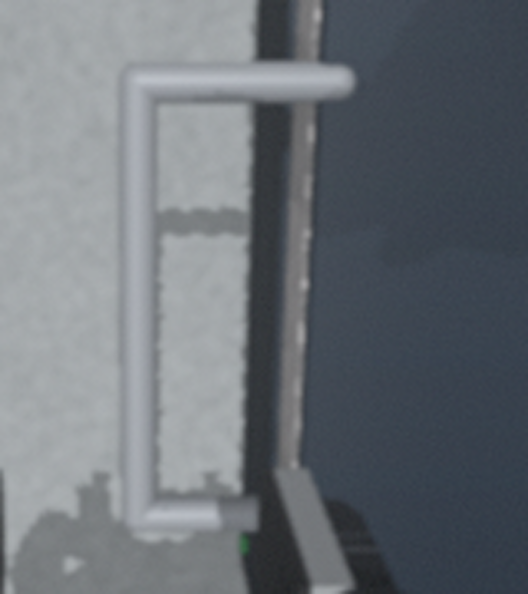

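Emit:
step_arm(
  xyz=[
    [0.14, 0.05, 0],
    [0.14, 0.05, -1],
    [0.14, 0.05, -2],
    [0.14, 0.05, -3],
    [0.14, 0.05, -3.6],
    [0.14, 0.05, -4],
    [0.14, 0.05, -4.4],
    [0.14, 0.05, -4.4],
  ],
  dr=[
    [0, 0, 0],
    [0, 0, 0],
    [0, 0, 0],
    [0, 0, 0],
    [0, 0, 0],
    [0, 0, 0],
    [0, 0, 0],
    [0, 0, 0],
  ],
  jaw=30,
)

```text
t: 2.62
ee_pos: [0.4796, 0.0056, 0.1062]
tcp_rot: [-0.543, 0.545, -0.453, 0.45]
wrist_force: [-0.6, 0.1, -0.5]
opening: 0.0296
```

```bash
python3 wr.py w2
```

```text
t 2.6167 pos [0.4796 0.0056 0.1062] yaw 0.185 down [-0.004  0.    -1.   ] F [-0.6  0.1 -0.5] op 0.0296 j [-0.12  0.27 -0.41  0.9  -0.    1.26]
shift units [-0.09 -0.02  4.46]
dyaw 0.003
```

View pics/w2.png

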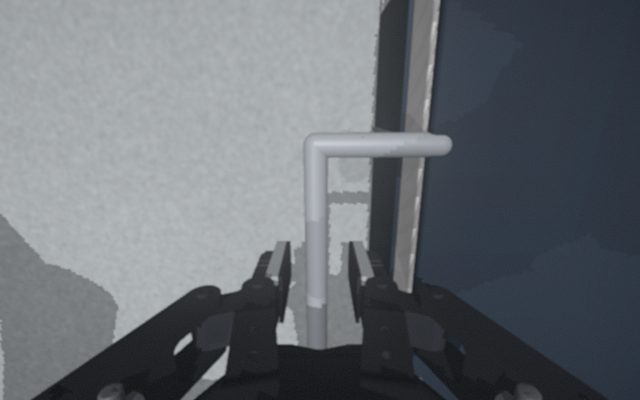

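The bar runs between the two pads, near column 317. I'll close on it.

Emit:
step_arm(
  xyz=[
    [0, 0, 0],
    [0, 0, 0],
    [0, 0, 0],
    [0, 0, 0],
    [0, 0, 0],
    [0, 0, 0],
  ],
  dr=[
    [0, 0, 0],
    [0, 0, 0],
    [0, 0, 0],
    [0, 0, 0],
    [0, 0, 0],
    [0, 0, 0],
  ],
  jaw=0,
)

```text
t: 3.17
ee_pos: [0.4782, 0.0052, 0.1081]
tcp_rot: [-0.542, 0.547, -0.452, 0.45]
wrist_force: [-6.3, -4.3, -0.1]
opening: 0.008
```

Run:
```python
from h import *
from bench import r
s,M=st(r)
# bar arc from estimated hinge; grasp point now
g=s["ee_pos"]+np.array([0,0,.0187])
yaw=.19; ax=np.array([np.cos(yaw),np.sin(yaw)])
q0=np.arcsin(np.clip((g[2]-.124)/.192,-1,1)); print("q0",q0)
def off(q): # in-plane position: along ax from hinge, z
    return np.array([-.192*np.cos(q)+.003*np.sin(q), .192*np.sin(q)+.003*np.cos(q)])
for q in np.arange(q0,1.8,.1).tolist()+[1.75,1.78]:
    d=off(q)-off(q0); print(round(q,2),np.r_[ax*d[0],d[1]]/.03)
```

```text
t 3.1667 pos [0.4782 0.0052 0.1081] yaw 0.187 down [-0.006 -0.003 -1.   ] F [-6.3 -4.3 -0.1] op 0.008 j [-0.12  0.27 -0.41  0.9  -0.    1.26]
q0 0.014744479481471255
0.01 [0. 0. 0.]
0.11 [0.05044081 0.00970077 0.63774628]
0.21 [0.16315225 0.03137741 1.26717852]
0.31 [0.33700815 0.06481335 1.88200766]
0.41 [0.5702714 0.1096745 2.4760905]
0.51 [0.86061131 0.16551263 3.04349119]
0.61 [1.2051269  0.23176981 3.57854043]
0.71 [1.60037588 0.30778403 4.0758922 ]
0.81 [2.04240906 0.39279578 4.53057711]
0.91 [2.52680978 0.48595565 4.93805211]
1.01 [3.04873808 0.58633281 5.29424584]
1.11 [3.60297902 0.69292434 5.59559933]
1.21 [4.18399481 0.8046652  5.83910156]
1.31 [4.78598012 0.92043892 6.02231953]
1.41 [5.40292013 1.03908872 6.14342259]
1.51 [6.02865056 1.1594291  6.20120071]
1.61 [6.65691934 1.28025765 6.19507661]
1.71 [7.281449   1.40036709 6.12511146]
1.75 [7.49956957 1.442316   6.08533507]
1.78 [7.6839946  1.47778459 6.0453398 ]
```

Emit:
step_arm(
  xyz=[
    [0.02, 0, 0.3],
    [0.05, 0.01, 0.64],
    [0.1, 0.02, 0.95],
    [0.16, 0.03, 1.27],
    [0.24, 0.05, 1.58],
    [0.34, 0.065, 1.88],
    [0.45, 0.085, 2.18],
    [0.57, 0.11, 2.48],
    [0.71, 0.14, 2.76],
    [0.86, 0.165, 3.04],
    [1.03, 0.2, 3.31],
    [1.2, 0.23, 3.58],
  ],
  dr=[
    [0, 0, 0],
    [0, 0, 0],
    [0, 0, 0],
    [0, 0, 0],
    [0, 0, 0],
    [0, 0, 0],
    [0, 0, 0],
    [0, 0, 0],
    [0, 0, 0],
    [0, 0, 0],
    [0, 0, 0],
    [0, 0, 0],
  ],
)

```text
t: 4.17
ee_pos: [0.5122, 0.0117, 0.2159]
tcp_rot: [-0.541, 0.548, -0.453, 0.45]
wrist_force: [-12.3, -4.7, 6.7]
opening: 0.0077
```

```bash
python3 wr.py w3;python3 - <<'E'
from bench import r
import cv2
cv2.imwrite("pics/sc3.png",r.snapshot("scene")["pixels"][:,:,::-1])
E
```

```text
t 4.1667 pos [0.5122 0.0117 0.2159] yaw 0.187 down [-0.01  -0.004 -1.   ] F [-12.3  -4.7   6.7] op 0.0077 j [-0.1   0.26 -0.12  1.2  -0.01  1.29]
shift units [-1.17 -0.22  0.8 ]
dyaw 0.001
```

View pics/sc3.png

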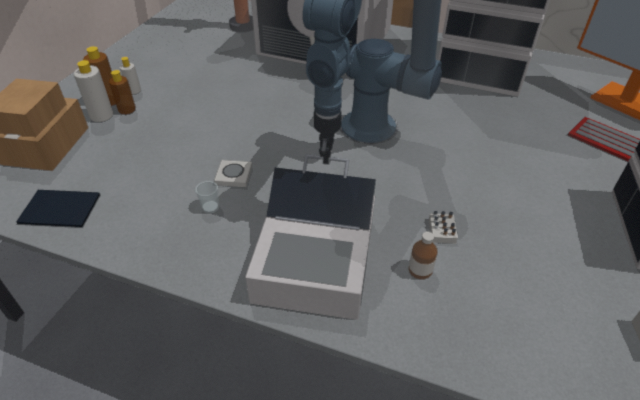

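View pics/w3.png

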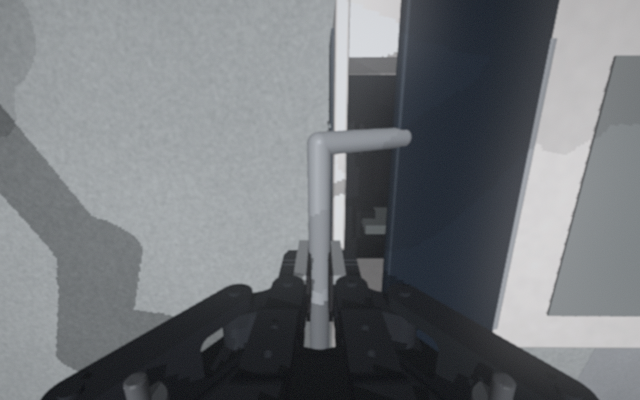

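Emit:
step_arm(
  xyz=[
    [0.1, 0.02, 0.25],
    [0.35, 0.07, 0.49],
    [0.55, 0.11, 0.73],
    [0.78, 0.15, 0.95],
    [1.02, 0.2, 1.16],
    [1.26, 0.25, 1.35],
    [1.53, 0.3, 1.54],
    [1.8, 0.35, 1.71],
    [2.08, 0.4, 1.87],
    [2.35, 0.46, 2.01],
    [2.65, 0.51, 2.14],
    [2.93, 0.57, 2.25],
  ],
  dr=[
    [0, 0, 0],
    [0, 0, 0],
    [0, 0, 0],
    [0, 0, 0],
    [0, 0, 0],
    [0, 0, 0],
    [0, 0, 0],
    [0, 0, 0],
    [0, 0, 0],
    [0, 0, 0],
    [0, 0, 0],
    [0, 0, 0],
  ],
)

```text
t: 5.27
ee_pos: [0.6049, 0.0294, 0.2874]
tcp_rot: [-0.544, 0.545, -0.45, 0.453]
wrist_force: [-6.7, -2.5, 12.2]
opening: 0.0076
```

```bash
python3 wr.py w4
```

```text
t 5.2667 pos [0.6049 0.0294 0.2874] yaw 0.187 down [ 0.003 -0.003 -1.   ] F [-6.7 -2.5 12.2] op 0.0076 j [-0.05  0.44  0.32  1.45 -0.    1.33]
shift units [-4.26 -0.81 -1.58]
dyaw 0.001
```

View pics/w4.png

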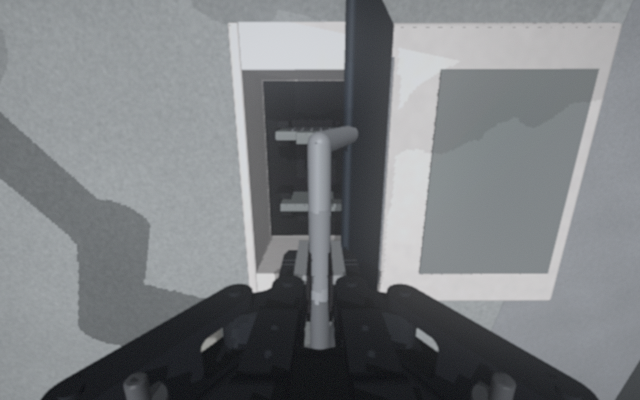

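Emit:
step_arm(
  xyz=[
    [0.3, 0.06, 0.18],
    [0.6, 0.12, 0.25],
    [0.9, 0.17, 0.32],
    [1.2, 0.23, 0.37],
    [1.5, 0.29, 0.42],
    [1.8, 0.35, 0.47],
    [2.1, 0.4, 0.49],
    [2.4, 0.46, 0.49],
    [2.65, 0.51, 0.48],
    [2.85, 0.55, 0.46],
    [3.05, 0.58, 0.43],
    [3.2, 0.61, 0.4],
  ],
  dr=[
    [0, 0, 0],
    [0, 0, 0],
    [0, 0, 0],
    [0, 0, 0],
    [0, 0, 0],
    [0, 0, 0],
    [0, 0, 0],
    [0, 0, 0],
    [0, 0, 0],
    [0, 0, 0],
    [0, 0, 0],
    [0, 0, 0],
  ],
)

```text
t: 6.32
ee_pos: [0.7015, 0.0478, 0.2973]
tcp_rot: [0.545, -0.544, 0.45, -0.452]
wrist_force: [-3.0, -2.2, 1.9]
opening: 0.0075
```

```bash
python3 wr.py w5
```

```text
t 6.3167 pos [0.7015 0.0478 0.2973] yaw 0.187 down [ 0.002 -0.002 -1.   ] F [-3.  -2.2  1.9] op 0.0075 j [-0.02  0.71  0.81  1.66 -0.    1.36]
shift units [-7.48 -1.43 -1.91]
dyaw 0.001
```

View pics/w5.png

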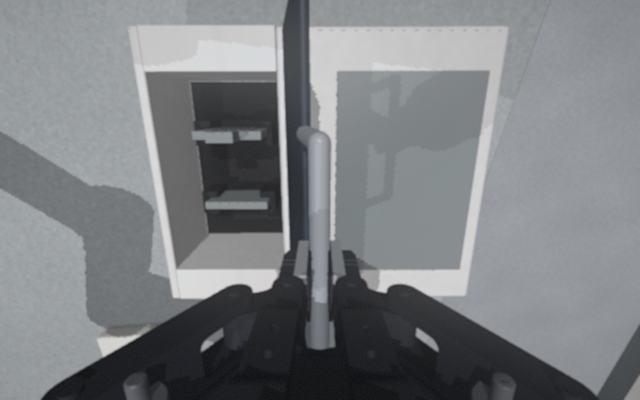

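Emit:
step_arm(
  xyz=[
    [0.1, 0.02, -0.03],
    [0.2, 0.04, -0.06],
    [0.3, 0.06, -0.08],
    [0.4, 0.08, -0.1],
    [0.5, 0.1, -0.13],
    [0.5, 0.1, -0.13],
  ],
  dr=[
    [0, 0, 0],
    [0, 0, 0],
    [0, 0, 0],
    [0, 0, 0],
    [0, 0, 0],
    [0, 0, 0],
  ],
)

```text
t: 6.87
ee_pos: [0.7039, 0.0483, 0.2968]
tcp_rot: [-0.538, 0.551, -0.455, 0.448]
wrist_force: [-43.5, -9.4, 26.6]
opening: 0.0077
```

Emit:
step_arm(
  xyz=[
    [-0.2, -0.04, 0.05],
    [-0.4, -0.08, 0.1],
    [-0.4, -0.08, 0.1],
  ],
  dr=[
    [0, 0, 0],
    [0, 0, 0],
    [0, 0, 0],
  ],
)

```text
t: 7.12
ee_pos: [0.7034, 0.0482, 0.297]
tcp_rot: [0.544, -0.544, 0.45, -0.452]
wrist_force: [-8.5, -4.1, 10.7]
opening: 0.0075
```

Emit:
step_arm(
  xyz=[
    [0, 0, 0],
    [0, 0, 0],
    [0, 0, 0],
    [0, 0, 0],
  ],
  dr=[
    [0, 0, 0],
    [0, 0, 0],
    [0, 0, 0],
    [0, 0, 0],
  ],
  jaw=35,
)

```text
t: 7.45
ee_pos: [0.7048, 0.05, 0.2936]
tcp_rot: [0.545, -0.545, 0.451, -0.451]
wrist_force: [-0.3, 0.4, -0.0]
opening: 0.0349
```

```bash
python3 wr.py w6
```

```text
t 7.45 pos [0.7048 0.05   0.2936] yaw 0.188 down [-0.  0. -1.] F [-0.3  0.4 -0. ] op 0.0349 j [-0.02  0.72  0.82  1.67  0.    1.36]
shift units [-7.59 -1.5  -1.79]
dyaw -0.0
```

View pics/w6.png

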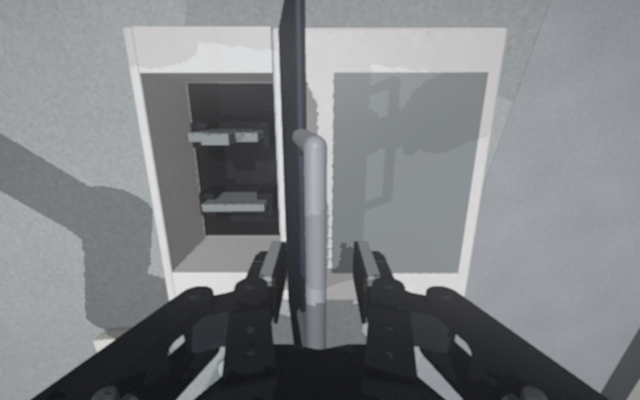

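Emit:
step_arm(
  xyz=[
    [0, 0, 0.3],
    [0, 0, 0.6],
    [0, 0, 0.9],
    [0, 0, 1.2],
    [0, 0, 1.5],
    [0, 0, 1.5],
  ],
  dr=[
    [0, 0, 0],
    [0, 0, 0],
    [0, 0, 0],
    [0, 0, 0],
    [0, 0, 0],
    [0, 0, 0],
  ],
)

```text
t: 8.0
ee_pos: [0.705, 0.0498, 0.3404]
tcp_rot: [0.545, -0.544, 0.45, -0.451]
wrist_force: [1.8, 0.6, -1.0]
opening: 0.0349
```

```bash
python3 wr.py w7
```

```text
t 8.0 pos [0.705  0.0498 0.3404] yaw 0.188 down [ 0.002  0.    -1.   ] F [ 1.8  0.6 -1. ] op 0.0349 j [-0.02  0.81  1.11  1.87  0.    1.36]
shift units [-7.6  -1.49 -3.35]
dyaw -0.0
```

View pics/w7.png

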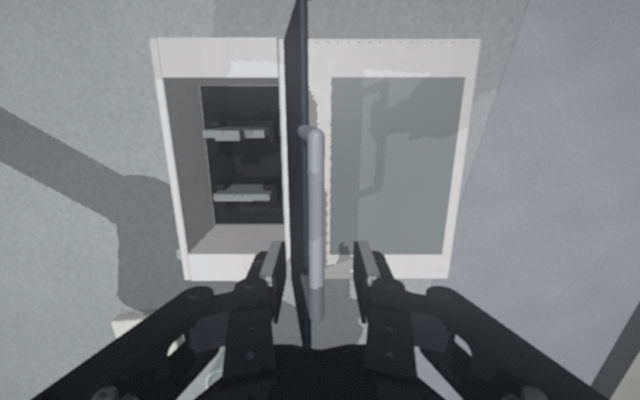

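Run:
```python
from h import *
w=np.load("w7.npz"); p=np.load("mod.npy")
im=w["pixels"][:,:,::-1]
cv2.imwrite("pics/w7a.png",cv2.resize(im[30:280,150:320],None,fx=3.2,fy=2.4,interpolation=cv2.INTER_CUBIC))
for y in(.045,-.045):
  print(proj(w,m2w(p,[[-.015,y,.115],[.015,y,.115],[-.04,y,.087],[.04,y,.087],[-.04,y,.072],[.04,y,.072]])).round(1))
print(proj(w,m2w(p,flapP(1.75,.192,.06,.003))))
```

```text
[[213.  136.4]
 [237.9 136.4]
 [201.  134.5]
 [262.7 134.5]
 [205.1 133.6]
 [264.7 133.6]]
[[220.1 207.2]
 [243.3 207.2]
 [208.4 200.9]
 [266.2 200.9]
 [212.  197.8]
 [267.9 197.8]]
[[313.14382718 139.12041052]]
```

View pics/w7a.png

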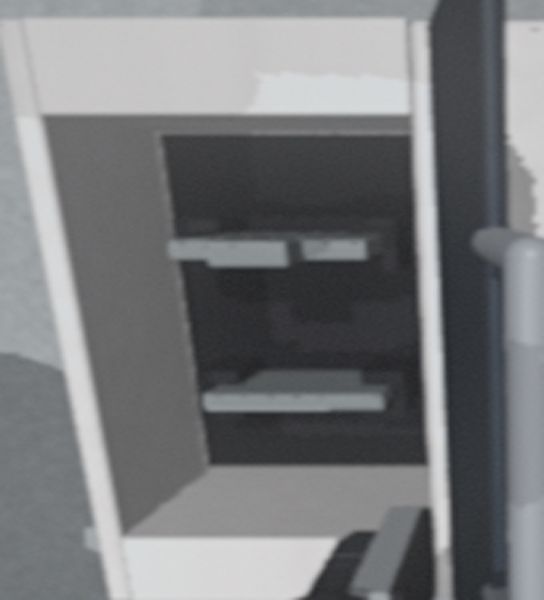

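Emit:
step_arm(
  xyz=[
    [0, 0, 0.2],
    [-0.2, -0.04, 0.3],
    [-0.6, -0.12, 0.5],
    [-1.2, -0.24, 0.8],
    [-2, -0.4, 1],
    [-3, -0.6, 1],
    [-3.8, -0.75, 1],
    [-4.2, -0.8, 1],
    [-4.2, -0.8, 1],
  ],
  dr=[
    [0, 0, 0],
    [0, 0, 0],
    [0, 0, 0],
    [0, 0, 0],
    [0, 0, 0.1],
    [0, 0, 0.22],
    [0, 0, 0.34],
    [0, 0, 0.46],
    [0, 0, 0.58],
  ],
)

```text
t: 8.8
ee_pos: [0.5754, 0.0256, 0.3698]
tcp_rot: [0.652, -0.652, 0.275, -0.274]
wrist_force: [1.2, 0.6, -0.4]
opening: 0.0353
```

```bash
python3 -c "
from h import *
from bench import r
st(r,[.587,.071,.26],1.759)"
```

```text
t 8.8 pos [0.5754 0.0256 0.3698] yaw 0.774 down [-0.  0. -1.] F [ 1.2  0.6 -0.4] op 0.0353 j [-0.07  0.4   0.48  1.65  0.    0.73]
shift units [ 0.39  1.51 -3.66]
dyaw 0.985
```

Emit:
step_arm(
  xyz=[
    [0.1, 0.4, 0],
    [0.2, 0.8, 0],
    [0.3, 1.2, 0],
    [0.39, 1.51, 0],
    [0.39, 1.51, 0],
    [0.39, 1.51, -0.5],
    [0.39, 1.51, -1],
    [0.39, 1.51, -1.8],
    [0.39, 1.51, -2.5],
    [0.39, 1.51, -2.5],
  ],
  dr=[
    [0, 0, 0.12],
    [0, 0, 0.24],
    [0, 0, 0.36],
    [0, 0, 0.48],
    [0, 0, 0.6],
    [0, 0, 0.72],
    [0, 0, 0.84],
    [0, 0, 0.96],
    [0, 0, 0.985],
    [0, 0, 0.985],
  ],
)

```text
t: 9.63
ee_pos: [0.587, 0.071, 0.2884]
tcp_rot: [0.705, -0.704, -0.061, 0.068]
wrist_force: [-0.6, 0.3, -2.0]
opening: 0.0345
```

```bash
python3 wr.py w8
python3 - <<'E'
from h import *
w=np.load("w8.npz"); p=np.load("mod.npy")
y=.045;print(proj(w,m2w(p,[[-.015,y,.115],[.015,y,.115],[-.04,y,.087],[.04,y,.087]])).round(1))
E
```

```text
t 9.6333 pos [0.587  0.071  0.2884] yaw 1.754 down [-0.01  0.   -1.  ] F [-0.6  0.3 -2. ] op 0.0345 j [ 0.01  0.42  0.29  1.45  0.   -0.17]
shift units [-3.67 -2.2  -1.61]
dyaw -1.566
[[318.7 168. ]
 [318.9 195. ]
 [318.6 141.9]
 [318.9 208.8]]
```

View pics/w8.png

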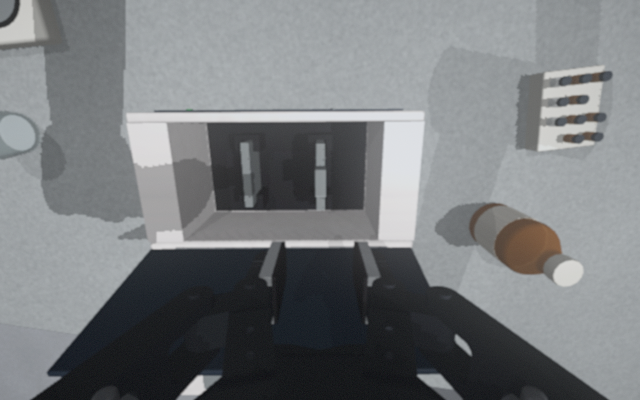

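Run:
```python
from h import *
w=np.load("w8.npz")
cv2.imwrite("pics/w8a.png",cv2.resize(w["pixels"][120:220,270:370,::-1],None,fx=6,fy=6,interpolation=cv2.INTER_CUBIC))
print(w["fx"])
```

```text
299.46806031747514
```

View pics/w8a.png

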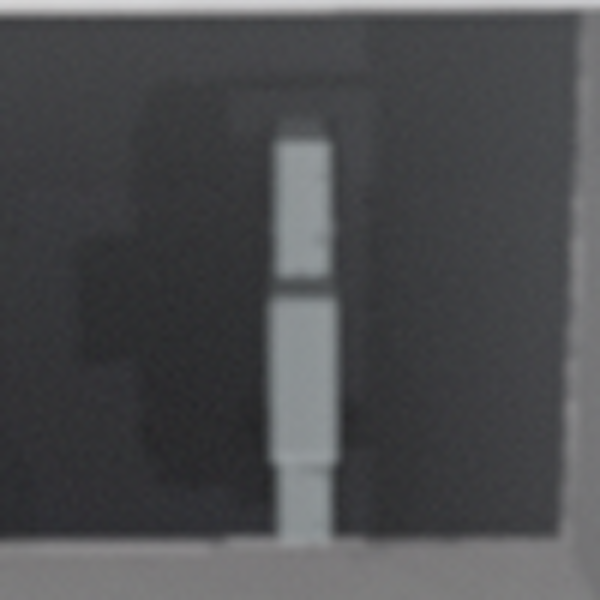

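Run:
```python
from h import *
w=np.load("w8.npz")
a=ray_z(w,(320.5,169.3),.115);b=ray_z(w,(320.5,197.1),.115);m=(a+b)/2;print(a,b,m,np.linalg.norm(a-b),np.arctan2((b-a)[1],(b-a)[0]))
print("move to TCP z .083",((m+[0,0,.0835-.115])-[.587,.071,.2884])/.03)
```

```text
[0.57310799 0.07058205 0.115     ] [0.60354827 0.07626009 0.115     ] [0.58832813 0.07342107 0.115     ] 0.030965314547396098 0.18441114997417316
move to TCP z .083 [ 0.04427099  0.08070242 -6.83      ]
```

Emit:
step_arm(
  xyz=[
    [0.04, 0.08, -0.5],
    [0.04, 0.08, -1.5],
    [0.04, 0.08, -2.5],
    [0.04, 0.08, -3.5],
    [0.04, 0.08, -4.3],
    [0.04, 0.08, -4.8],
    [0.04, 0.08, -4.8],
  ],
  dr=[
    [0, 0, 0.005],
    [0, 0, 0.005],
    [0, 0, 0.005],
    [0, 0, 0.005],
    [0, 0, 0.005],
    [0, 0, 0.005],
    [0, 0, 0.005],
  ],
)

```text
t: 10.27
ee_pos: [0.5895, 0.0733, 0.1477]
tcp_rot: [0.704, -0.704, -0.064, 0.068]
wrist_force: [-1.1, 0.3, -1.1]
opening: 0.0346
```

```bash
python3 wr.py w9
```

```text
t 10.2667 pos [0.5895 0.0733 0.1477] yaw 1.757 down [-0.005  0.    -1.   ] F [-1.1  0.3 -1.1] op 0.0346 j [ 0.02  0.45 -0.02  1.1   0.   -0.17]
shift units [-3.75 -2.28  3.08]
dyaw -1.569
```

View pics/w9.png

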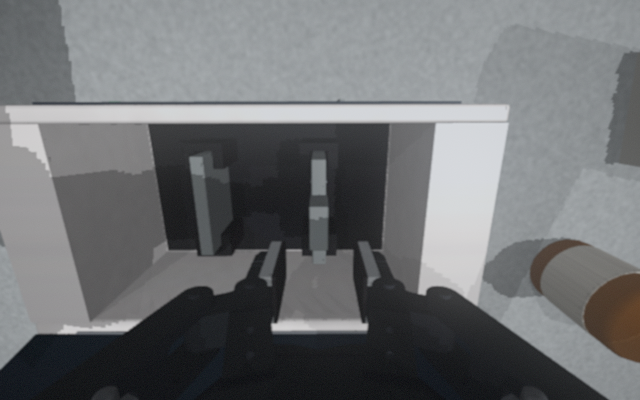

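Emit:
step_arm(
  xyz=[
    [-0.03, 0, -0.5],
    [-0.04, 0, -1],
    [-0.04, 0, -1.5],
    [-0.04, 0, -1.9],
    [-0.04, 0, -2.1],
    [-0.04, 0, -2.1],
  ],
  dr=[
    [0, 0, 0],
    [0, 0, 0],
    [0, 0, 0],
    [0, 0, 0],
    [0, 0, 0],
    [0, 0, 0],
  ],
)

```text
t: 10.82
ee_pos: [0.5906, 0.0733, 0.0879]
tcp_rot: [0.704, -0.704, -0.066, 0.066]
wrist_force: [-1.0, 0.8, 0.6]
opening: 0.0348
```

```bash
python3 wr.py w10
```

```text
t 10.8167 pos [0.5906 0.0733 0.0879] yaw 1.758 down [ 0.001  0.    -1.   ] F [-1.   0.8  0.6] op 0.0348 j [ 0.02  0.49 -0.12  0.96  0.   -0.17]
shift units [-3.79 -2.28  5.07]
dyaw -1.57
```

View pics/w10.png

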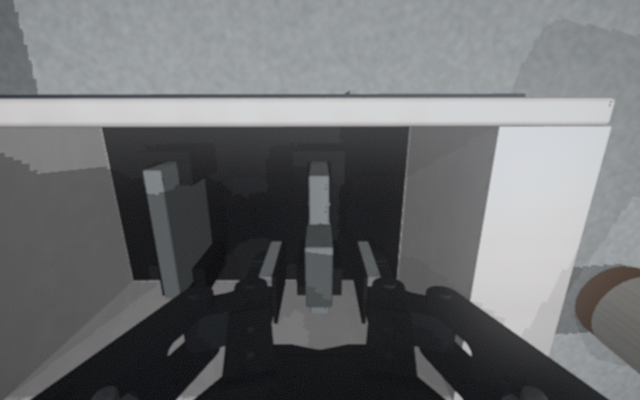

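Emit:
step_arm(
  xyz=[
    [-0.05, 0, -0.15],
    [-0.05, 0, -0.15],
    [-0.05, 0, -0.15],
  ],
  dr=[
    [0, 0, 0],
    [0, 0, 0],
    [0, 0, 0],
  ],
)

```text
t: 11.12
ee_pos: [0.5889, 0.0733, 0.0835]
tcp_rot: [0.704, -0.704, -0.066, 0.066]
wrist_force: [-0.8, -0.5, 0.5]
opening: 0.035
```

Emit:
step_arm(
  xyz=[
    [0, 0, 0],
    [0, 0, 0],
    [0, 0, 0],
    [0, 0, 0],
    [0, 0, 0],
    [0, 0, 0],
    [0, 0, 0],
  ],
  dr=[
    [0, 0, 0],
    [0, 0, 0],
    [0, 0, 0],
    [0, 0, 0],
    [0, 0, 0],
    [0, 0, 0],
    [0, 0, 0],
  ],
  jaw=0,
)

```text
t: 11.7
ee_pos: [0.5891, 0.0732, 0.0833]
tcp_rot: [-0.704, 0.704, 0.066, -0.066]
wrist_force: [0.5, -1.2, 3.6]
opening: 0.0113
```

```bash
python3 wr.py w11
```

```text
t 11.7 pos [0.5891 0.0732 0.0833] yaw 1.758 down [ 0.001 -0.    -1.   ] F [ 0.5 -1.2  3.6] op 0.0113 j [ 0.02  0.49 -0.13  0.94 -0.   -0.17]
shift units [-3.74 -2.27  5.22]
dyaw -1.57
```

View pics/w11.png

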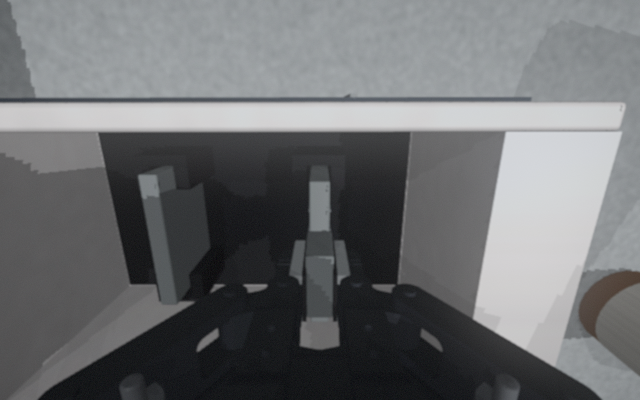

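The tab is gripped, with the opening at 11 mm. Now I'll lift it straight up.

Emit:
step_arm(
  xyz=[
    [0, 0, 0.3],
    [0, 0, 0.7],
    [0, 0, 1.2],
    [0, 0, 1.7],
    [0, 0, 2.2],
    [0, 0, 2.8],
    [0, 0, 3.4],
    [0, 0, 4],
    [0, 0, 4.6],
    [0, 0, 5.1],
    [0, 0, 5.4],
    [0, 0, 5.4],
  ],
  dr=[
    [0, 0, 0],
    [0, 0, 0],
    [0, 0, 0],
    [0, 0, 0],
    [0, 0, 0],
    [0, 0, 0],
    [0, 0, 0],
    [0, 0, 0],
    [0, 0, 0],
    [0, 0, 0],
    [0, 0, 0],
    [0, 0, 0],
  ],
)

```text
t: 12.75
ee_pos: [0.5892, 0.0734, 0.2466]
tcp_rot: [0.704, -0.704, -0.067, 0.065]
wrist_force: [-0.3, 0.3, -0.2]
opening: 0.0113
```

Emit:
step_arm(
  xyz=[
    [0, 0, 0.1],
    [0, 0, 0.1],
    [0, 0, 0.1],
  ],
  dr=[
    [0, 0, 0],
    [0, 0, 0],
    [0, 0, 0],
  ],
)

```text
t: 13.0
ee_pos: [0.5878, 0.0733, 0.2465]
tcp_rot: [0.704, -0.704, -0.065, 0.067]
wrist_force: [-0.0, 0.4, -2.3]
opening: 0.0108
```

```bash
python3 wr.py w12;python3 - <<'E'
from bench import r
import cv2
cv2.imwrite("pics/sc12.png",cv2.resize(r.snapshot("scene")["pixels"][100:340,160:480,::-1],None,fx=2.5,fy=2.5))
E
```

```text
t 13.0 pos [0.5878 0.0733 0.2465] yaw 1.758 down [-0.002  0.    -1.   ] F [-0.   0.4 -2.3] op 0.0108 j [ 0.02  0.41  0.17  1.33  0.   -0.17]
shift units [-3.69 -2.28 -0.22]
dyaw -1.57
```

View pics/w12.png

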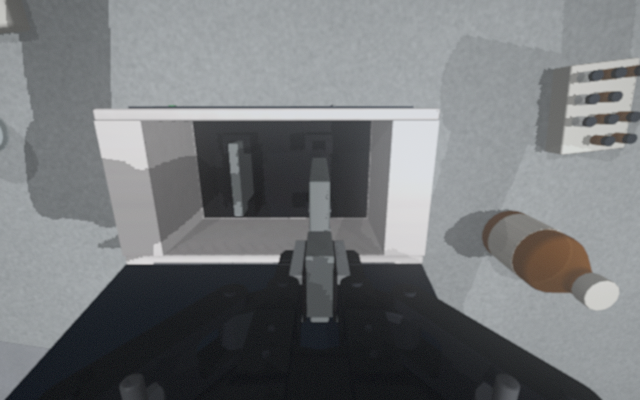

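View pics/sc12.png

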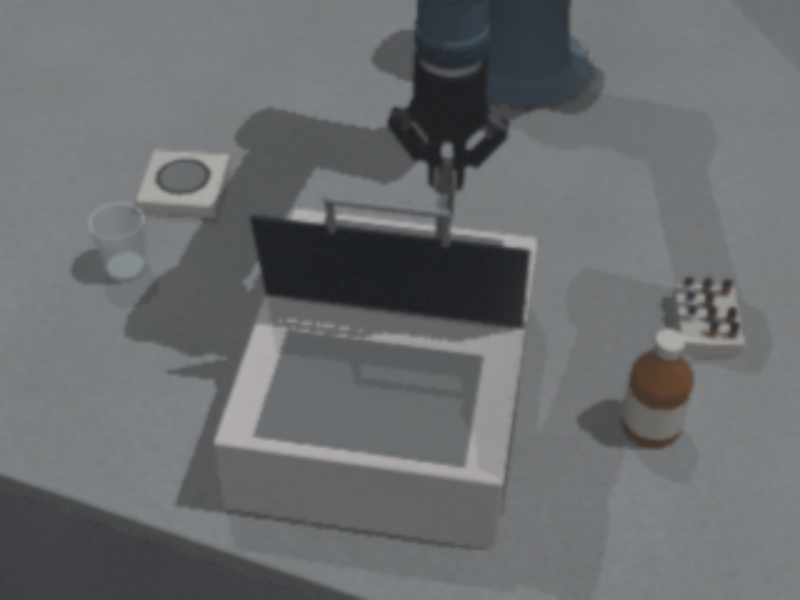

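Emit:
step_arm(
  xyz=[
    [-0.2, -0.3, 0],
    [-0.5, -0.9, 0],
    [-0.8, -1.8, 0],
    [-1.1, -2.8, 0],
    [-1.5, -3.9, 0],
    [-1.8, -5, 0],
    [-2.2, -6.1, 0],
    [-2.5, -7.2, 0],
    [-2.8, -8.2, 0],
    [-3, -9, 0],
    [-3.2, -9.5, 0],
    [-3.3, -9.8, 0],
  ],
  dr=[
    [0, 0, 0],
    [0, 0, 0],
    [0, 0, 0],
    [0, 0, 0],
    [0, 0, 0],
    [0, 0, 0],
    [0, 0, 0],
    [0, 0, 0],
    [0, 0, 0],
    [0, 0, 0],
    [0, 0, 0],
    [0, 0, 0],
  ],
)

```text
t: 14.1
ee_pos: [0.4879, -0.2229, 0.2475]
tcp_rot: [-0.704, 0.704, 0.065, -0.065]
wrist_force: [0.5, -0.1, -1.2]
opening: 0.0116
```

```bash
python3 -c "
from h import *
from bench import r
st(r,[.4515,-.353,.2],1.759)"
```

```text
t 14.1 pos [ 0.4879 -0.2229  0.2475] yaw 1.755 down [-0.001 -0.    -1.   ] F [ 0.5 -0.1 -1.2] op 0.0116 j [-0.55  0.29  0.01  1.28 -0.   -0.73]
shift units [-1.21 -4.34 -1.58]
dyaw 0.004
```

Emit:
step_arm(
  xyz=[
    [-0.2, -0.5, 0],
    [-0.4, -1.3, 0],
    [-0.6, -2.1, 0],
    [-0.8, -2.9, 0],
    [-1, -3.6, 0],
    [-1.2, -4.1, 0],
    [-1.2, -4.3, -0.3],
    [-1.2, -4.3, -0.7],
    [-1.2, -4.3, -1],
    [-1.2, -4.3, -1.2],
    [-1.2, -4.3, -1.2],
    [-1.2, -4.3, -1.2],
  ],
  dr=[
    [0, 0, 0],
    [0, 0, 0],
    [0, 0, 0],
    [0, 0, 0],
    [0, 0, 0],
    [0, 0, 0],
    [0, 0, 0],
    [0, 0, 0],
    [0, 0, 0],
    [0, 0, 0],
    [0, 0, 0],
    [0, 0, 0],
  ],
)

```text
t: 15.1
ee_pos: [0.4534, -0.3487, 0.2112]
tcp_rot: [0.704, -0.704, -0.066, 0.067]
wrist_force: [-0.6, 0.5, -1.5]
opening: 0.011
```

```bash
python3 wr.py w13;python3 - <<'E'
from bench import r
from h import *
s=r.snapshot("scene"); np.savez("scene13.npz",**s)
t=r.snapshot("top"); np.savez("top13.npz",**t)
cv2.imwrite("pics/sc13.png",cv2.resize(s["pixels"][80:230,150:350,::-1],None,fx=4,fy=4))
cv2.imwrite("pics/top13.png",t["pixels"][:,:,::-1])
E
```

```text
t 15.1 pos [ 0.4534 -0.3487  0.2112] yaw 1.759 down [-0.001  0.001 -1.   ] F [-0.6  0.5 -1.5] op 0.011 j [-0.77  0.38  0.03  1.22  0.   -0.95]
shift units [ 0.79 11.79  0.96]
dyaw -1.571
```

View pics/w13.png

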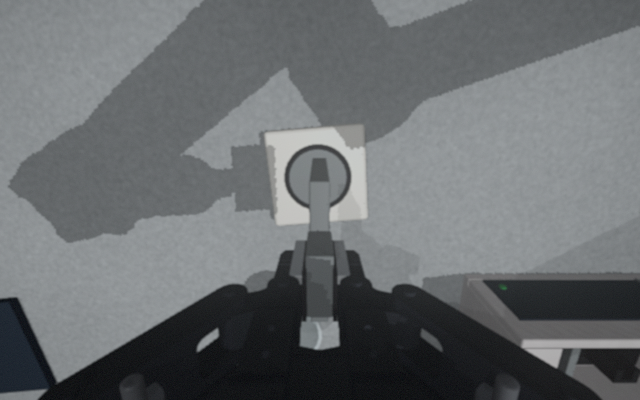

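View pics/sc13.png

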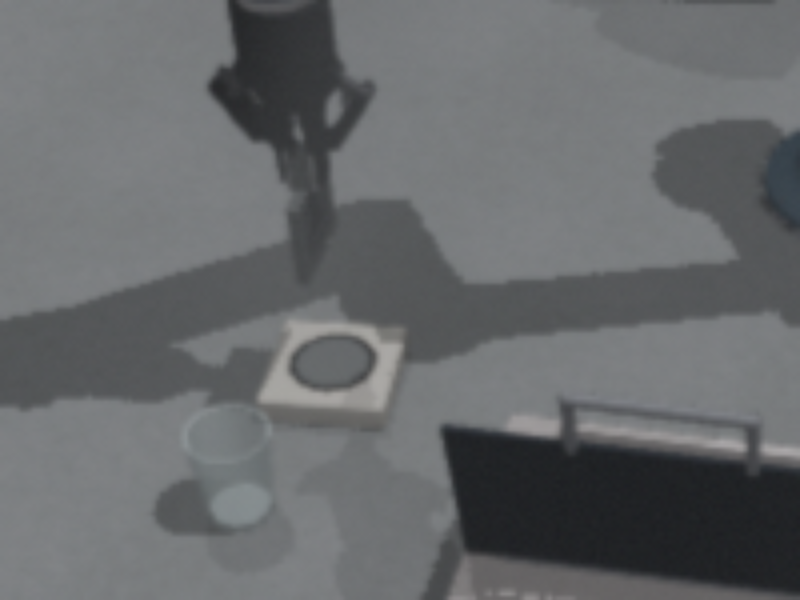

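View pics/top13.png

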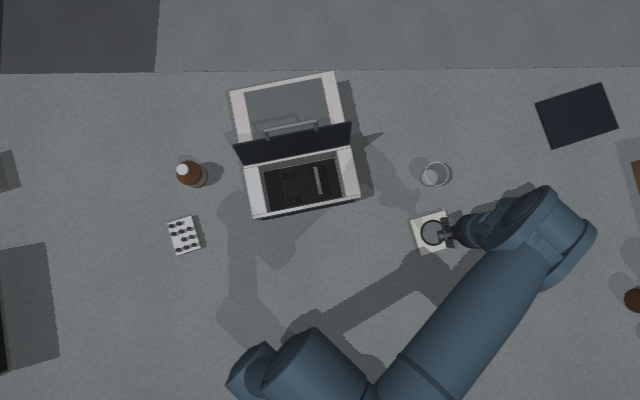

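Run:
```python
from h import *
w=np.load("w13.npz");s=np.load("scene13.npz")
a=ray_z(w,(318.5,177),.025);print(a)
# scene window centre: crop (333,361)/4 + (150,80)
print(ray_z(s,(333/4+150-.4,361/4+80-.4),.025))
print("corners->",((a+ray_z(s,(233,170),.025))/2))
```

```text
[ 0.45250163 -0.34901692  0.025     ]
[ 0.45484042 -0.35004125  0.025     ]
corners-> [ 0.45392999 -0.34910342  0.025     ]
```

Emit:
step_arm(
  xyz=[
    [0, 0, -0.3],
    [0, -0.02, -0.6],
    [0, -0.04, -0.9],
    [0, -0.04, -1.2],
    [0, -0.04, -1.5],
    [0, -0.04, -1.8],
    [0, -0.04, -2],
    [0, -0.04, -2.1],
    [0, -0.04, -2.1],
    [0, -0.04, -2.1],
  ],
  dr=[
    [0, 0, 0],
    [0, 0, 0],
    [0, 0, 0],
    [0, 0, 0],
    [0, 0, 0],
    [0, 0, 0],
    [0, 0, 0],
    [0, 0, 0],
    [0, 0, 0],
    [0, 0, 0],
  ],
)

```text
t: 16.08
ee_pos: [0.4536, -0.3509, 0.1488]
tcp_rot: [0.704, -0.704, -0.066, 0.066]
wrist_force: [0.8, -0.5, -1.8]
opening: 0.0114
```

Emit:
step_arm(
  xyz=[
    [0, 0, 0],
    [0, 0, 0],
    [0, 0, 0],
    [0, 0, 0],
    [0, 0, 0],
    [0, 0, 0],
  ],
  dr=[
    [0, 0, 0],
    [0, 0, 0],
    [0, 0, 0],
    [0, 0, 0],
    [0, 0, 0],
    [0, 0, 0],
  ],
)

```text
t: 16.58
ee_pos: [0.4536, -0.351, 0.1489]
tcp_rot: [-0.704, 0.704, 0.066, -0.066]
wrist_force: [-0.3, 0.6, -1.5]
opening: 0.0107
```

```bash
python3 wr.py w14;python3 - <<'E'
from bench import r
from h import *
s=r.snapshot("scene"); 
cv2.imwrite("pics/sc14.png",cv2.resize(s["pixels"][100:340,160:480,::-1],None,fx=2.5,fy=2.5))
# predicted plate corners
x=r.sense()["ee_pos"]; zb=x[2]-.0833+.012; p=[x[0],x[1],.188]
uv=proj(s,m2w(p,[[-.04,0,zb],[.04,0,zb],[0,0,zb]])); print(zb,uv.round(1),((uv-[160,100])*2.5).round(0))
E
```

```text
t 16.5833 pos [ 0.4536 -0.351   0.1489] yaw 1.758 down [ 0. -0. -1.] F [-0.3  0.6 -1.5] op 0.0107 j [-0.77  0.41 -0.09  1.07  0.   -0.96]
shift units [ 0.78 11.87  3.04]
dyaw -1.57
0.07749920410394828 [[234.5 150.4]
 [227.4 165.3]
 [231.  157.7]] [[186. 126.]
 [168. 163.]
 [177. 144.]]
```

View pics/w14.png

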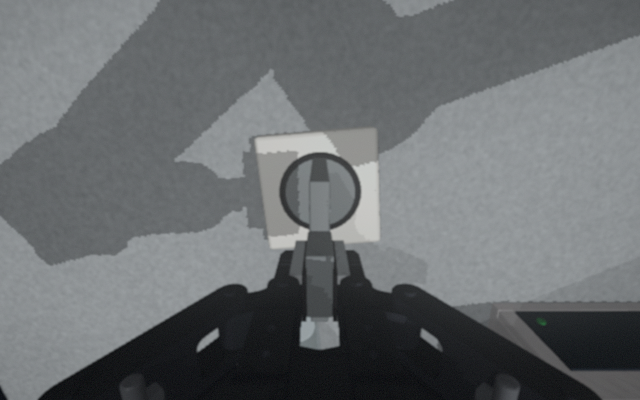

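View pics/sc14.png

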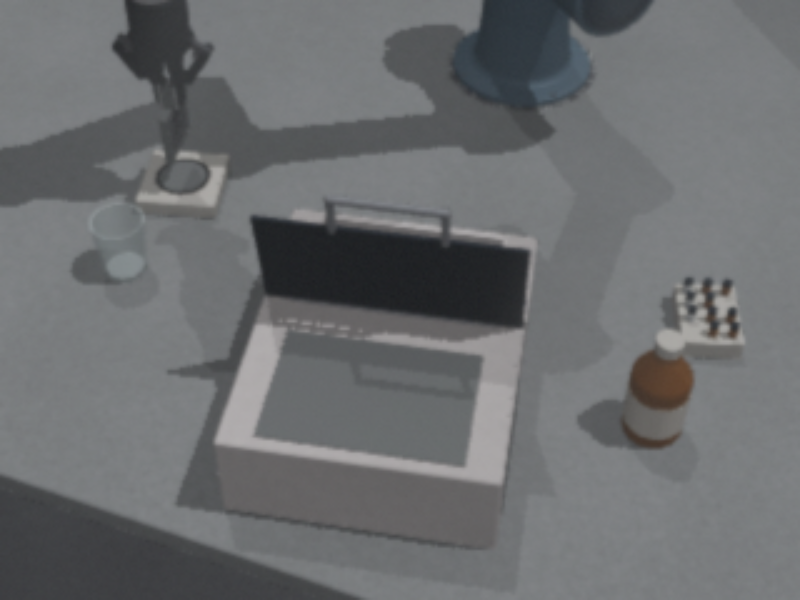

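In the last scene view, the plate hangs upright above the window and its lower far corner sits near (168,163), where I predicted it. The flap is open and the bystanders haven't moved, so I'm handing in.

```bash
python3 -c "
from bench import r
print(r.hand_in())"
```

```text
the job is handed in; nothing more can be done
None
```

I finished the task and handed it in at about 16.6 s of the 58 s; the hand-in gives no verdict.

- **Flap:** I lifted it by the bar along its arc and felt it come onto the open stop: motion ended about 2 mm in and the wrist force rose to about 44 N (x component) before I backed off. After release it stayed open in every later picture.
- **Filter plate:** I gripped it by the tab in the left slot (module y = +45 mm) and drew it straight up 163 mm. I then carried it over the reader and kept hold of it.
- **Last checks:**
  - The gripper is about 1 mm from the window centre as measured by the wrist camera. The three camera estimates of that centre agree within 4 mm.
  - The plate's underside is about 52 mm above the window, going by the gripper height and assuming the plate didn't slip in the grip. It hangs upright, and the predicted lower corner matches the scene picture.
  - The fingers are 11 mm apart on the 12 mm tab. The outside force on the tool is only about 1.5 N, roughly the plate's weight, so nothing else is carrying it.
  - The blank plate was still in its slot in the last top view, taken just before the final descent. The rack, bottle and beaker look unmoved.

No check failed. While swinging the flap, the bar ran about 4 mm above the arc I had planned; I corrected for that during the move.

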